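# Space the slats of a small frame with a gauge block

## Task

Pick up the orange spacing gauge by its black grip and step it along the slatted frame, starting at the dark end slat and working outwards one slat at a time: lower it over the slat with its foot on the dark-end side and draw the slat along until the foot meets the slat before it, so that each of the three gaps is one foot (24 mm) wide, as near as the gauge sets it. Move the slats only with the gauge, never with the gripper itself, and do not disturb the other things on the bench. When all three gaps are equal, stand the gauge upright on the cork mat and let go of it.

Things in the scene. Friction and masses are not known exactly. Their poses are not given: they have to be found in the camera images.
- frame: Slatted frame, fixed to the bench. Origin on the bench at mid-row, mid-way between its side rails; x along the slats, y along the row towards the dark end slat, z up. Blue base board x -75 to 125, y -122 to 122 mm, top 10 mm above the bench. Side rails along y at x = +-68 mm, 10 mm wide, tops 30 mm up; the slats lie between them on the base, tops 28 mm up.
- end_slat (a point): Dark slat fixed across the +y end of the frame, 12 mm thick (y), top 28 mm above the bench. The point is its centre (mid-length, half-way up), at y = 111 mm of the frame. Axes as the frame's. The three pale slats lie on its -y side.
- slat1_mid (a point): Pale slat 1, next to the dark end slat: 124 (x) by 12 (y) by 18 mm high. The point is its centre, half-way up (19 mm above the bench); axes as the frame's. It slides only along the row (frame y), stiffly in grooves: about 3.5 N moves it, and it stays where left. A gap is the centre spacing of two neighbours less 12 mm.
- slat2_mid (a point): Pale slat 2, second from the dark end: 124 (x) by 12 (y) by 18 mm high. The point is its centre, half-way up (19 mm above the bench); axes as the frame's. It slides only along the row (frame y), stiffly in grooves: about 3.5 N moves it, and it stays where left. A gap is the centre spacing of two neighbours less 12 mm.
- slat3_mid (a point): Pale slat 3, farthest from the dark end: 124 (x) by 12 (y) by 18 mm high. The point is its centre, half-way up (19 mm above the bench); axes as the frame's. It slides only along the row (frame y), stiffly in grooves: about 3.5 N moves it, and it stays where left. A gap is the centre spacing of two neighbours less 12 mm.
- gauge_grip (a point): Black grip block of the loose spacing gauge (150 g, give or take 60 g; 88 mm tall, stands upright): 36 (x) by 22 (y) mm, from 28 to 88 mm above the gauge's underside. The point is its axis, 62 mm above the underside. Gauge axes: y from the lip towards the foot, z up.
- gauge_foot (a point): Centre of the gauge's orange spacer foot, 12 mm above the underside: 24 mm thick in y, 36 mm wide in x. Its centre is 4.4 mm to the +y side of the grip's axis, so its faces lie at y = -7.6 and +16.4 mm of that axis.
- gauge_slot (a point): Centre of a slat seated in the gauge's slot, 9 mm above the underside, 13.6 mm to the -y side of the grip's axis. The slot is 20 mm deep, open below, between the foot and a steel lip 36 mm wide; the lip slopes, so the slot is 18 mm wide at its mouth and 12.5 mm at 18 mm up. The lip's outside reaches 30 mm to the -y side of the grip's axis.
- gauge: The whole gauge; origin on its underside below the grip. Use: foot on the dark-end side of a slat, lowered till its underside is on the frame's base or up to 3 mm above it. Slid towards the dark end, the lip draws the slat along, its centre 13.6 to 15.5 mm behind the grip's axis, till the foot meets the slat before; pushing on would move that one too.
- mat: Fixed cork mat, 130 (x) by 110 (y) by 3 mm; origin at the centre of its underside, on the bench.
- spray_can: Yellow can with metal ends, 56 mm across, 150 mm tall. Bystander; origin at the centre of its underside.
- glue: Green glue bottle with white cap, 48 mm across, 120 mm tall. Bystander; origin at the centre of its underside.
- dropper: Slim green bottle with white label and black cap, 34 mm across, 130 mm tall, standing on the frame's base board beyond the far side rail. Bystander; origin at the centre of its underside.
- calculator: Grey calculator lying flat, 140 by 75 by 14 mm. Bystander; origin at the centre of its underside.
- clamp: Black and orange spring clamp lying flat, 150 by 65 by 28 mm. Bystander; origin at the centre of its underside.
- pencil: Flat blue pencil lying, 150 by 12 by 8 mm. Bystander; origin at the centre of its underside.
- offcut: Wood offcut lying, 50 by 110 by 22 mm. Bystander; origin at the centre of its underside.
- sander: Cork sanding block, 60 by 110 by 35 mm. Bystander; origin at the centre of its underside.
Not all that is in view belongs to the job. Leave any pink or purple look-alike of the gauge alone. Several things have the shape of the mat; the one meant has the colours described above.

How it is judged (in metres and radians):
On the way, in this order (a step that is already met when the one before it is completed fails the run):
1. slat 1 is set one foot's width (24 mm, within 3 mm) from the one before it, with the gauge down over it (y of slat1_mid in the frame of end_slat between -0.039 and -0.033 m and y of gauge_grip in the frame of slat1_mid between 0.0095 and 0.0175 m and x of gauge_grip in the frame of slat1_mid between -0.06 and 0.06 m and z of gauge_grip in the frame of slat1_mid below 0.06 m), for 0.1 s.
2. slat 2 is set one foot's width (24 mm, within 3 mm) from the one before it, with the gauge down over it, the earlier gaps still right (y of slat1_mid in the frame of end_slat between -0.039 and -0.033 m and y of slat2_mid in the frame of slat1_mid between -0.039 and -0.033 m and y of gauge_grip in the frame of slat2_mid between 0.0095 and 0.0175 m and x of gauge_grip in the frame of slat2_mid between -0.06 and 0.06 m and z of gauge_grip in the frame of slat2_mid below 0.06 m), for 0.1 s.
3. slat 3 is set one foot's width (24 mm, within 3 mm) from the one before it, with the gauge down over it, the earlier gaps still right (y of slat1_mid in the frame of end_slat between -0.039 and -0.033 m and y of slat2_mid in the frame of slat1_mid between -0.039 and -0.033 m and y of slat3_mid in the frame of slat2_mid between -0.039 and -0.033 m and y of gauge_grip in the frame of slat3_mid between 0.0095 and 0.0175 m and x of gauge_grip in the frame of slat3_mid between -0.06 and 0.06 m and z of gauge_grip in the frame of slat3_mid below 0.06 m), for 0.1 s.
At the end, for the whole second after the job is handed in: All three gaps (dark end slat to slat 1, 1 to 2, 2 to 3) are 24 mm within 3 mm; the gauge stands upright and still on the cork mat, its grip axis within 45 mm (mat x) and 40 mm (mat y) of the mat's centre, released (y of slat1_mid in the frame of end_slat between -0.039 and -0.033 m and y of slat2_mid in the frame of slat1_mid between -0.039 and -0.033 m and y of slat3_mid in the frame of slat2_mid between -0.039 and -0.033 m and x of gauge_grip in the frame of mat between -0.045 and 0.045 m and y of gauge_grip in the frame of mat between -0.04 and 0.04 m and angle between gauge_grip's own z axis and vertical below 0.12 rad and z of gauge_grip in the frame of mat between 0.06 and 0.07 m and linear speed of gauge below 0.02 m/s); the robot touches nothing.
It fails at once if the gripper or arm itself pushes a slat (over 1.5 N) (contact force between any of the fingers, the arm and slat1 above 1.5 N or contact force between any of the fingers, the arm and slat2 above 1.5 N or contact force between any of the fingers, the arm and slat3 above 1.5 N).
It fails at once if a bystander is shifted by more than 30 mm or tipped over (distance of any of spray_can, glue, dropper, calculator, clamp, pencil, offcut, sander from where it was at the start of the episode above 0.03 m or angle between any of spray_can, glue, dropper's own z axis and vertical above 0.5 rad).
It also fails if it takes over 72 s, if anything falls off the work surface, if the arm or the gripper's body presses on something with over 40 N, if the wrist force passes 120 N, or if a joint passes its speed limit or range.

## Robot

A 6-joint arm with a two-finger parallel gripper is mounted at the origin on the work surface. World frame = base frame: x ahead of the robot, y to its left, z up, the work surface at z = 0. Lengths are in mm, angles in rad, forces in N, time in s.
With the tool pointing down it reaches from about 250 to 800 mm from the base axis. Payload 3.9 kg.
Tool frame: the origin (TCP) lies where the fingers leave the gripper's body, on its centre line; the fingertips stand 73 mm ahead of it and the grasp point (between the pads) lies 54 mm ahead of it; z points along the fingers, y is the direction in which the jaws open and shut (so a half turn about z gives the same grasp; the last joint's range is limited). The gripper opens to 85 mm and grips with 20 to 120 N. Pads are 22 mm wide; open, the fingers measure 114 mm over their backs; the gripper's body (76 mm by 85 mm) begins 54 mm behind the grasp point. The pads swing forward as they close: fully open they stand 13 mm farther back than shut.
Start: joints at [1.318, 0.26, -0.138, 1.173, 0, 1.571], TCP at [131.307, 508.305, 303.904] pointing down, gripper open.
Joint ranges: [-2.78, 2.78], [-0.83, 1.72], [-1.28, 1.37], [-1.9, 2.12], [-1.57, 1.48], [-3.14, 3.14]. Speed limits (rad/s): [2.57, 2.57, 3.14, 3.14, 3.14, 3.14].

## Interface

Orientations are given as [roll, pitch, yaw] about the fixed x, y, z axes, in that order (R = Rz(yaw) Ry(pitch) Rx(roll)).
In Python, from cell import manip, jaws, get_image, workorder gives the robot as it stands. Calls block until the motion is done:
- manip.move_to(position, orientation): joint-space move of the TCP to a pose.
- manip.line_to(position, frame=None, rate=150, force_limit=None): straight line of the TCP; frame=None keeps the orientation; rate is the mean speed in mm/s. With force_limit (N) it stops when the force on the tool has changed by that much, and returns True; else False.
- manip.movej(angles): joint-space move.
- jaws.move_gripper(opening, newtons=None): finger opening in mm; newtons is the grip in N (None keeps the last); returns when the fingers have stopped.
- manip.dwell(seconds).
- manip.solve_ik(position, orientation): joint angles nearest the present ones, or None.
- get_image(name): name is "side" or "top"; returns a dict with "color" (400x640x3 uint8, red, green, blue), "fx", "fy", "cx", "cy" (pixels), "k1" (the pictures are not rectified: a ray, as slopes to the right and down, at radius r is drawn at 1 + k1 r^2 times it, then the intrinsics apply), "world_from_camera" (4x4, takes a point from camera to world coordinates). Camera axes: x right, y down, z forward; pixel columns grow to the right and rows downward; lengths in mm; the calibration is good to about 2 mm. A picture is of the moment at which its call begins. There is no depth.
A pose or a line that the arm cannot do raises manip.PlanningError and nothing moves.
- workorder.hand_in(): hands the job in, once; it reports no verdict.
Readings, each from a call of its own:
- manip.get_clock(): time.
- manip.get_joint_pos(): joint angles.
- manip.get_joint_vel(): joint speeds.
- manip.get_tau(): joint torques, N m.
- manip.get_ee_pos(): TCP position.
- manip.get_eef_rot(): TCP orientation.
- manip.get_wrist_force(): force on the tool from outside, world axes, zero at the start.
- manip.get_torque(): the same for the moment, N m.
- manip.get_grip_width(): finger opening in mm.
Only numpy, scipy, OpenCV 4.12 (cv2) and the standard library are available. Lean on these libraries where they do the work, as an engineer would, in place of code of your own. Each camera call takes 0.05 s, during which the arm holds its last target. There are 200 camera calls.

## Working session

There is one attempt and no reset: what is moved stays moved. The work goes in short steps, each a Python script; the robot and the scene stay as the last script left them, time stands still between calls to the robot, and variables do not carry over. Pictures are saved under pics/ and viewed, about 8 in all and at most 12, crops included, and the job is handed in when it is done.

```bash
mkdir -p pics; ls
cat > h.py <<'E'
import numpy as np, cv2
from cell import manip, jaws, get_image, workorder
def snap(name,fn=None):
    d=get_image(name)
    if fn: cv2.imwrite('pics/'+fn,d['color'][:,:,::-1])
    return d
def ray(d,u,v):
    K=np.array([[d['fx'],0,d['cx']],[0,d['fy'],d['cy']],[0,0,1.]])
    p=cv2.undistortPoints(np.array([[[u,v]]],float),K,np.array([d['k1'],0,0,0.]))[0,0]
    T=np.array(d['world_from_camera']); return T[:3,3],T[:3,:3]@np.array([p[0],p[1],1])
def onz(d,u,v,z):
    o,r=ray(d,u,v); return o+r*(z-o[2])/r[2]
def proj(d,P):
    T=np.linalg.inv(np.array(d['world_from_camera'])); c=T[:3,:3]@np.array(P,float)+T[:3,3]
    x,y=c[:2]/c[2]; s=1+d['k1']*(x*x+y*y); return d['fx']*x*s+d['cx'],d['fy']*y*s+d['cy']
E
python3 - <<'E'
from h import *
for n in('top','side'):
    d=snap(n,n+'0.png'); print(n,d['fx'],d['k1'],np.round(d['world_from_camera'],3).tolist())
E
```

```text
pics
top 450.5084772227052 -0.09015451743259509 [[-0.006, -0.995, 0.104, 346.446], [-1.0, 0.005, -0.009, 8.69], [0.008, -0.104, -0.995, 1381.981], [0.0, 0.0, 0.0, 1.0]]
side 413.9798193926912 -0.013366207420702094 [[0.979, -0.097, 0.179, 232.873], [-0.204, -0.495, 0.845, -1273.752], [0.006, -0.864, -0.504, 813.141], [0.0, 0.0, 0.0, 1.0]]
```

View pics/top0.png

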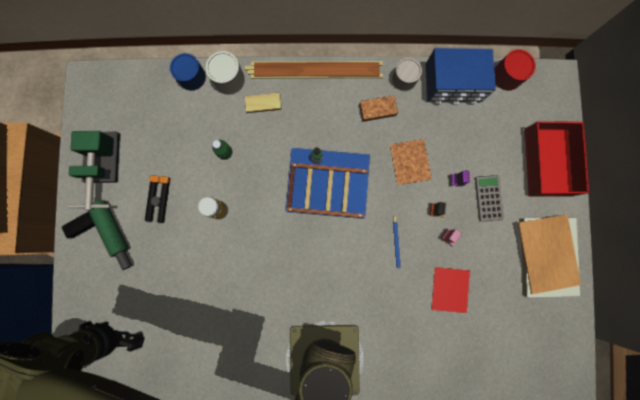

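View pics/side0.png

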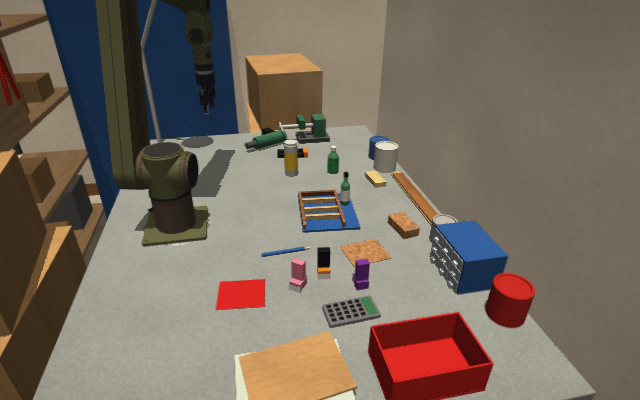

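The top view shows the frame at about (328,183) with its dark end slat on the left (world +y), and the gauge (black and orange) at (437,209). The cork mat is at (411,162), and the look-alikes are at (459,178) and (452,236). Next I zoom in to measure.

Run:
```python
from h import *
t=cv2.imread('pics/top0.png'); s=cv2.imread('pics/side0.png')
a=cv2.resize(t[140:225,280:380],(600,510),interpolation=cv2.INTER_CUBIC)
b=cv2.resize(t[195:225,420:455],(200,171),interpolation=cv2.INTER_CUBIC)
c=cv2.resize(s[240:280,305:345],(200,200),interpolation=cv2.INTER_CUBIC)
o=np.zeros((510,800,3),np.uint8); o[:,:600]=a;o[:171,600:]=b;o[200:400,600:]=c
cv2.imwrite('pics/zoom0.png',cv2.convertScaleAbs(o,alpha=1.6))
```

```text
(no output)
```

View pics/zoom0.png

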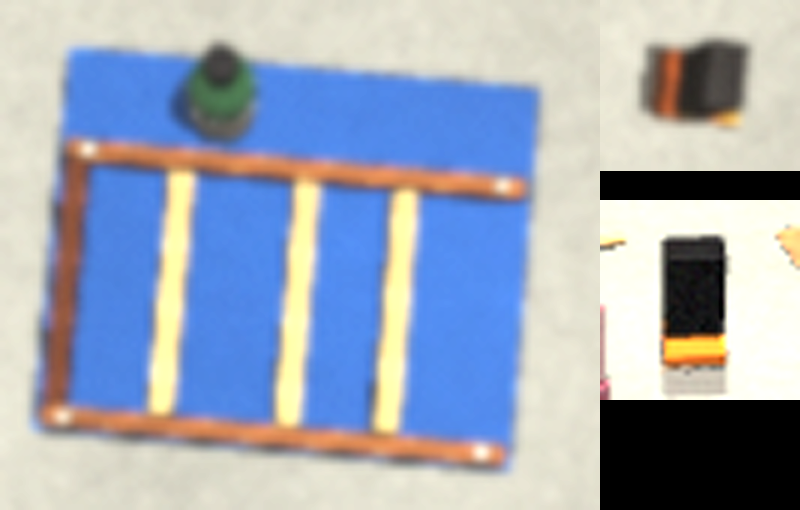

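The frame is yawed a few degrees, with its three pale slats at uneven gaps. For the gauge, the side view suggests the steel lip faces −y, with the orange bridge above it, but the top view is ambiguous. I'll measure it and check by projecting a few points.

```bash
cat >> h.py <<'E'
def hsv(d): return cv2.cvtColor(d['color'],cv2.COLOR_RGB2HSV)
def box(m,x0,y0,x1,y1):
    o=np.zeros_like(m); o[y0:y1,x0:x1]=m[y0:y1,x0:x1]; return o
def cen(m):
    v,u=np.nonzero(m); return u.mean(),v.mean(),len(u)
def frame_pose(d):
    m=box(cv2.inRange(hsv(d),(95,90,60),(130,255,255)),275,135,385,230)
    p=np.argwhere(m)[:,::-1]
    P=np.array([onz(d,u,v,10)[:2] for u,v in cv2.convexHull(p.astype(np.int32))[:,0]],np.float32)
    return cv2.minAreaRect(P)
E
python3 - <<'E'
from h import *
t=snap('top');s=snap('side')
r=frame_pose(t);print('frame rect',r, cv2.boxPoints(r).round(1).tolist())
h=hsv(t)
# pale slats
m=box(cv2.inRange(h,(15,50,130),(35,200,255)),295,165,365,215)
n,l,st,c=cv2.connectedComponentsWithStats(m)
for i in range(1,n):
    if st[i,4]>20: print('slat',c[i],st[i,4],onz(t,*c[i],28).round(1))
hs=hsv(s)
bt=box(cv2.inRange(h,(0,0,0),(180,255,45)),424,195,452,225); print('black top',cen(bt),cv2.boundingRect(bt))
bs=box(cv2.inRange(hs,(0,0,0),(180,255,45)),312,240,336,276); print('black side',cen(bs),cv2.boundingRect(bs))
ot=box(cv2.inRange(h,(3,120,60),(22,255,255)),424,195,452,225); print('or top',cen(ot),cv2.boundingRect(ot))
os_=box(cv2.inRange(hs,(3,120,60),(22,255,255)),312,240,336,276); print('or side',cen(os_),cv2.boundingRect(os_))
ct=cv2.inRange(h,(5,80,60),(20,255,255)); ct=box(ct,385,132,436,190); rr=cv2.minAreaRect(np.argwhere(ct)[:,::-1].astype(np.float32)); print('mat px',rr)
print([onz(t,*p,3).round(1).tolist() for p in cv2.boxPoints(rr)],onz(t,*rr[0],3))
# intersect black rays
u,v,_=cen(bs);w,x,_=cen(bt)
o1,d1=ray(s,u,v);o2,d2=ray(t,w,x);k=np.linalg.lstsq(np.c_[d1,-d2],o2-o1,rcond=None)[0];print((o1+d1*k[0]).round(1),(o2+d2*k[1]).round(1))
bu=(s['color'][240:276,312:336],t['color'][198:222,424:450])
o=np.zeros((520,800,3),np.uint8)
o[:,:380]=cv2.resize(bu[0],(380,520),interpolation=0);o[:388,380:]=cv2.resize(bu[1],(420,388),interpolation=0)
cv2.imwrite('pics/z1.png',cv2.convertScaleAbs(o[:,:,::-1],alpha=1.6,beta=15))
E
```

```text
frame rect ((540.013671875, -12.656753540039062), (242.60972595214844, 183.7223358154297), 84.72015380859375) [[437.3999938964844, -125.0], [620.2999877929688, -141.89999389648438], [642.5999755859375, 99.69999694824219], [459.70001220703125, 116.5999984741211]]
slat [308.04026846 188.13422819] 149 [513.2  47.3  28. ]
slat [328.93243243 190.14864865] 148 [506.7 -15.9  28. ]
slat [345.40816327 190.99319728] 147 [503.9 -65.8  28. ]
black top (np.float64(437.1904761904762), np.float64(208.9047619047619), 63) (434, 203, 10, 12)
black side (np.float64(323.4017857142857), np.float64(256.9330357142857), 224) (318, 248, 12, 19)
or top (np.float64(433.1764705882353), np.float64(210.0392156862745), 51) (430, 204, 14, 13)
or side (np.float64(323.5), np.float64(269.5), 72) (318, 267, 12, 6)
mat px ((410.4094543457031, 161.51698303222656), (42.07921600341797, 35.13768005371094), 79.3803482055664)
[[654.0, -206.2, 3.0], [674.8, -316.0, 3.0], [543.4, -336.2, 3.0], [523.5, -227.4, 3.0]] [ 598.5180808  -271.26073654    3.        ]
[ 449.6 -338.1   54.6] [ 446.  -337.6   54.2]
```

View pics/z1.png

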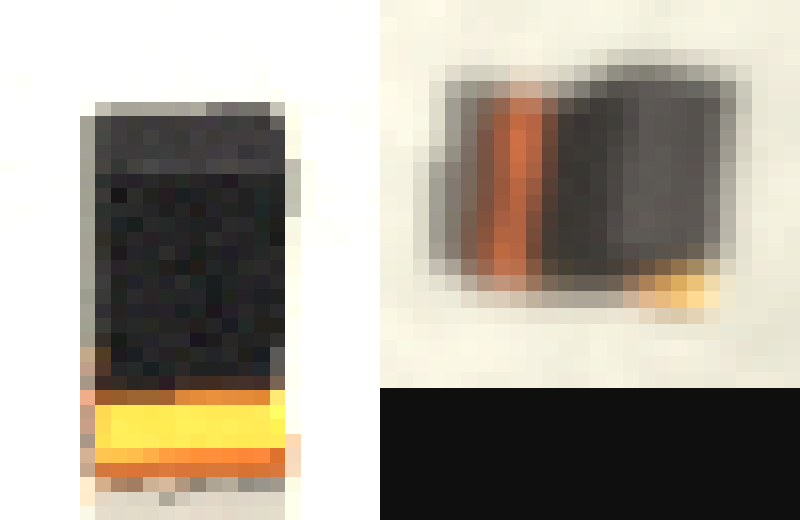

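The side view shows the black grip at (323,257), with the lit orange bridge and steel lip facing the side camera (−y). So the foot is on the +y side, as needed, and the gauge yaw is about −10°. I'll refine the gauge position, then move above it and check before closing.

Run:
```python
from h import *
t=snap('top');s=snap('side')
P=onz(t,441.1,207.7,88);print('top centre',P.round(1))
a=np.deg2rad(-10);R=np.array([[np.cos(a),-np.sin(a)],[np.sin(a),np.cos(a)]])
def g(x,y,z): return np.r_[P[:2]+R@np.array([x,y]),z]
for n,q in dict(toprearL=(-18,11,88),toprearR=(18,11,88),topfrontL=(-18,-11,88),topfrontR=(18,-11,88),botfront=(0,-11,28),lipL=(-18,-30,24),lipR=(18,-30,24),lipbot=(0,-30,0),footL=(-18,16.4,28),footR=(18,16.4,28)).items():
    print(n,np.round(proj(s,g(*q)),1),np.round(proj(t,g(*q)),1))
print(manip.get_eef_rot(),manip.get_ee_pos())
x,y=P[:2]
rot=[np.pi,0,a]
for yaw in (a,a+np.pi):print(yaw,manip.solve_ik([x,y,200],[np.pi,0,yaw]),manip.solve_ik([500,80,140],[np.pi,0,yaw+.08]))
```

```text
top centre [ 446.9 -340.4   88. ]
toprearL [316.5 246.1] [436.5 213.2]
toprearR [328.8 246. ] [438.3 201. ]
topfrontL [316.7 250.8] [443.9 214.4]
topfrontR [329.3 250.6] [445.7 202.3]
botfront [322.7 267.1] [439.4 209.9]
lipL [316.8 272.5] [444.3 216.8]
lipR [329.2 272.3] [446.  205.2]
lipbot [322.9 278.7] [443.1 211.6]
footL [316.3 261.2] [429.8 214.2]
footR [328.4 261.1] [431.5 202.5]
[-3.14088507e+00  2.44652204e-06  2.88879569e+00] [131.26416143 508.11991068 303.59359434]
-0.17453292519943295 [-0.65095469  0.38447681 -0.23669649  0.94962303  0.          2.66517089] [ 0.15865526  0.35811699 -0.46169178  0.75098756  0.         -2.88840447]
2.9670597283903604 [-0.65095469  0.38447681 -0.23669649  0.94962303  0.         -0.47642177] [ 0.15865526  0.35811699 -0.46169178  0.75098756  0.          0.25318819]
```

Run:
```python
from h import *
R=[np.pi,0,np.pi-.175]
x,y=448.3,-340
manip.move_to([420,150,300],[np.pi,0,np.pi-.09])
manip.move_to([x,y,230],R)
manip.line_to([x,y,118])
jaws.move_gripper(45,30)
s=snap('side');t=snap('top')
a=cv2.resize(s['color'][225:285,295:355],(500,500),interpolation=2);b=cv2.resize(t['color'][190:230,420:456],(300,333),interpolation=2)
o=np.zeros((500,800,3),np.uint8);o[:,:500]=a;o[:333,500:]=b
cv2.imwrite('pics/g1.png',cv2.convertScaleAbs(o[:,:,::-1],alpha=1.6,beta=10))
print(manip.get_clock(),manip.get_ee_pos(),manip.get_grip_width(),manip.get_wrist_force())
```

```text
5.2583 [ 448.30256274 -340.00810536  118.06390048] 44.82392103009542 [ 0.33690804 -0.18089583  0.26802528]
```

View pics/g1.png

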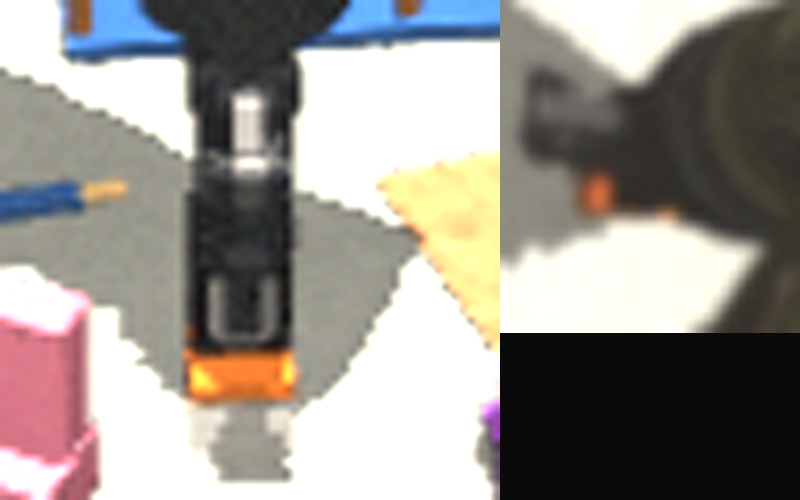

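The finger is centred across the grip in the side view (at about (240,300) in the crop), with the orange and the lip below it. I close and lift.

Run:
```python
from h import *
for w in(34,28): jaws.move_gripper(w,30); print(manip.get_grip_width(),manip.get_wrist_force().round(2))
jaws.move_gripper(15,60)
print(manip.get_grip_width(),manip.get_wrist_force().round(2),manip.get_ee_pos())
x,y,z=manip.get_ee_pos()
manip.line_to([x,y,160]); print(manip.get_wrist_force().round(2))
manip.line_to([x,y,250])
# over slat 1: grip axis 16.6 ahead (+y) of slat centre at frame x=-25
O=np.array([507.,-9.6]); yaw=np.arctan2(-17,183); 
X=np.array([np.cos(yaw),np.sin(yaw)]);Y=np.array([-X[1],X[0]])
p=O+X*-25+Y*(57.2+16.6)
manip.move_to([*(O+X*-25+Y*-60),250],[np.pi,0,np.pi+yaw])
manip.line_to([*p,170])
s=snap('side')
cv2.imwrite('pics/c1.png',cv2.convertScaleAbs(cv2.resize(s['color'][165:240,280:380],(800,600),interpolation=2)[:,:,::-1],alpha=1.6))
print(yaw,p,manip.get_clock(),manip.get_ee_pos(),manip.get_grip_width())
```

```text
33.8844082840381 [-0.22 -0.48  0.02]
27.953365001577946 [-0.08  0.11 -0.2 ]
21.250664056684514 [-0.46 -0.84  0.48] [ 448.3205823  -340.14845893  118.01575976]
[-1.42 -0.22 -1.62]
-0.0926303280003261 [488.93352437  66.19605833] 9.4667 [489.26234082  65.59565357 170.49698027] 21.215439419878532
```

View pics/c1.png

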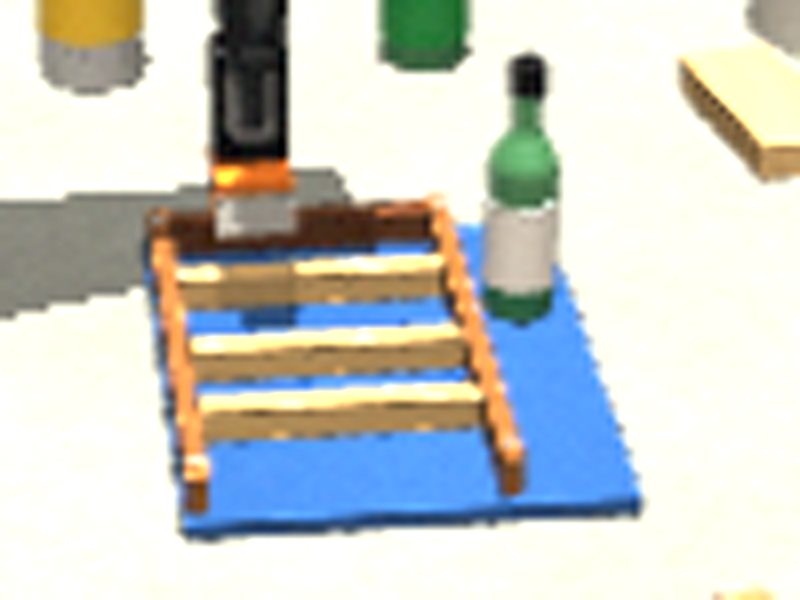

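The gauge is held well over the frame, lip towards the side camera and in the gap before slat 1. I cross-check the slat position with the side view, then lower with a force guard.

```bash
cat >> h.py <<'E'
O=np.array([507.,-9.6]); yaw=-0.0926
X=np.array([np.cos(yaw),np.sin(yaw)]);Y=np.array([-X[1],X[0]])
def fy(P): return (np.array(P)[:2]-O)@Y
def fx(P): return (np.array(P)[:2]-O)@X
def at(y,z,x=-25): return [*(O+X*x+Y*y),z]
def st(l=''): 
    p=manip.get_ee_pos();f=manip.get_wrist_force();print(l,'fy %.1f z %.1f'%(fy(p),p[2]),'F_y %.1f F_z %.1f'%(f[:2]@Y,f[2]),'t %.1f'%manip.get_clock())
E
python3 - <<'E'
from h import *
s=snap('side')
for u,v in((305,198.9),(325,198),(321.25,207.5),(322.5,214.5)):
    P=onz(s,u-.5,v-.5,28);print(round(fx(P),1),round(fy(P),1))
st('pre')
hit=manip.line_to(at(73.8,131),rate=40,force_limit=6); st(f'down {hit}')
E
```

```text
-49.3 57.6
26.4 56.6
4.2 -10.2
2.9 -57.8
pre fy 73.2 z 170.5 F_y -1.5 F_z -2.5 t 9.5
down False fy 73.5 z 130.9 F_y -3.4 F_z -2.7 t 10.6
```

Run:
```python
from h import *
h=manip.line_to(at(73.8,128.5),rate=20,force_limit=6); st(f'down {h}')
z=manip.get_ee_pos()[2]+.3
for y in(78,82,84):
    h=manip.line_to(at(y,z),rate=30,force_limit=14); st(h)
for y in np.arange(85,97):
    h=manip.line_to(at(y,z),rate=15,force_limit=8); st(h)
    if h: break
manip.dwell(.2); st()
```

```text
down False fy 73.8 z 128.6 F_y -3.6 F_z -0.3 t 10.9
False fy 78.5 z 128.8 F_y -1.6 F_z -2.0 t 11.2
False fy 82.4 z 128.9 F_y -2.0 F_z -2.8 t 11.5
False fy 84.2 z 128.9 F_y -3.4 F_z -2.6 t 11.7
False fy 85.0 z 128.9 F_y -3.0 F_z -2.2 t 12.0
False fy 86.1 z 128.9 F_y -3.9 F_z -2.1 t 12.2
False fy 87.1 z 128.9 F_y -3.8 F_z -2.8 t 12.5
False fy 87.9 z 128.9 F_y -4.0 F_z -2.3 t 12.7
False fy 88.2 z 128.9 F_y -6.1 F_z -2.2 t 13.0
False fy 88.4 z 129.0 F_y -8.8 F_z -0.4 t 13.2
False fy 88.7 z 129.0 F_y -11.6 F_z 0.1 t 13.5
False fy 89.0 z 129.0 F_y -13.5 F_z 1.7 t 13.7
False fy 89.2 z 129.1 F_y -14.7 F_z 1.4 t 14.0
False fy 89.5 z 129.1 F_y -17.9 F_z 4.2 t 14.2
False fy 89.8 z 129.1 F_y -19.7 F_z 3.9 t 14.5
False fy 90.0 z 129.2 F_y -21.3 F_z 5.0 t 14.7
 fy 90.0 z 129.2 F_y -22.5 F_z 4.9 t 14.9
```

```bash
cat >> h.py <<'E'
def slats(xs=(15,25,35,45,52)):
    """frame y of slat tops from brightness profiles along the row, both views"""
    for n in('top','side'):
        d=get_image(n); h=hsv(d); sat=h[:,:,0].astype(np.float32); V=((h[:,:,0]>12)&(h[:,:,0]<35)&(h[:,:,2]>(100 if n=='top' else 190))&(h[:,:,1]>40)).astype(np.float32)
        for x in xs:
            ys=np.arange(-75,100,.5)
            uv=np.array([proj(d,at(y,28,x)) for y in ys],np.float32)
            p=cv2.remap(V,uv[:,0].copy(),uv[:,1].copy(),1)[:,0]
            n_,l,s_,c=cv2.connectedComponentsWithStats((p>.5).astype(np.uint8)[None])
            print(n,x,[(round(float(ys[0]+.5*c[i,0]),1),s_[i,4]/2) for i in range(1,n_) if s_[i,4]>6])
E
python3 - <<'E'
from h import *
manip.line_to(at(87.2,129),rate=30); st('rel')
manip.line_to(at(87.2,165),rate=80); st('up')
manip.line_to(at(30,165),rate=150)
slats()
s=snap('side')
cv2.imwrite('pics/c2.png',cv2.convertScaleAbs(cv2.resize(s['color'][165:240,280:380],(800,600),interpolation=2)[:,:,::-1],alpha=1.6))
E
```

```text
rel fy 87.7 z 129.0 F_y -1.6 F_z -0.7 t 15.4
up fy 87.5 z 165.0 F_y 0.2 F_z -2.3 t 16.0
top 15 [(-55.5, np.float64(12.5)), (-26.8, np.float64(9.0)), (-13.5, np.float64(4.5))]
top 25 [(-56.5, np.float64(9.5)), (-25.8, np.float64(9.0)), (-12.2, np.float64(6.0))]
top 35 [(-56.8, np.float64(12.0))]
top 45 [(-56.2, np.float64(12.0))]
top 52 [(-55.5, np.float64(12.5))]
side 15 [(-59.0, np.float64(6.5)), (-7.8, np.float64(14.0))]
side 25 [(-59.8, np.float64(7.0)), (-8.8, np.float64(14.0))]
side 35 [(-57.8, np.float64(13.0)), (-9.8, np.float64(14.0))]
side 45 [(-58.8, np.float64(13.0)), (-7.2, np.float64(7.0))]
side 52 [(-59.5, np.float64(13.5)), (-8.2, np.float64(7.0)), (73.0, np.float64(7.5))]
```

View pics/c2.png

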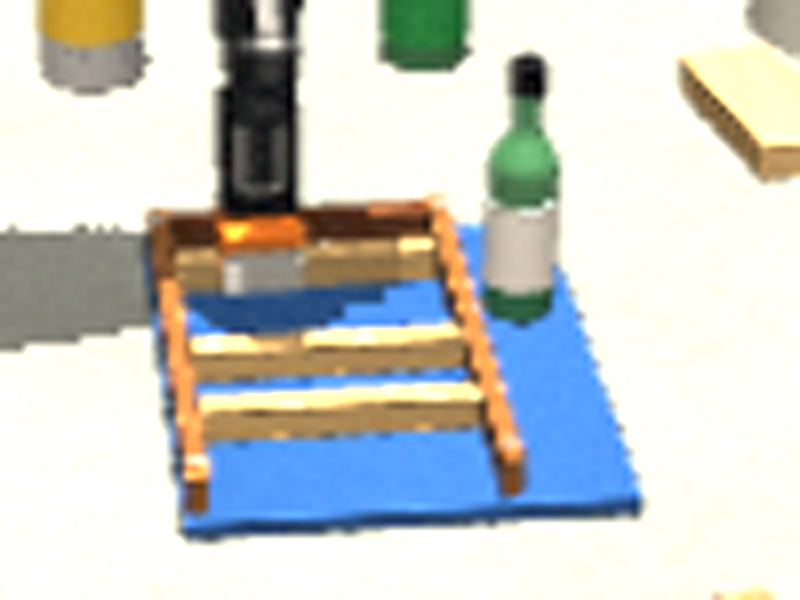

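Slat 1 sits at about 73.5 mm, a gap of around 25 mm. In the picture its lit end is at (415,243), and slats 2 and 3 are unmoved. Now slat 2 (centre about −7 mm): expected contact is near fy 51.3.

```bash
cat >> h.py <<'E'
def step(c,target):
    manip.line_to(at(c+16.2,165),rate=150); 
    h=manip.line_to(at(c+16.2,131),rate=50,force_limit=8); st(f'down {h}')
    if manip.get_ee_pos()[2]>133: return False
    h=manip.line_to(at(c+16.2,128.6),rate=20,force_limit=8); st(f'down {h}')
    if manip.get_ee_pos()[2]>131: return False
    manip.line_to(at(target-8,128.9),rate=40); st('drag')
    manip.line_to(at(target-3,128.9),rate=20); st('drag')
    f0=manip.get_wrist_force()[:2]@Y
    for y in np.arange(target-2.5,target+1.6,.5):
        manip.line_to(at(y,128.9),rate=15); manip.dwell(.1); st()
        p=manip.get_ee_pos(); f=manip.get_wrist_force()[:2]@Y
        if f-f0<-2.2 or fy(p)>target+1: break
    manip.dwell(.2); return True
E
python3 - <<'E'
from h import *
print(step(-7.0,51.3))
E
```

```text
down False fy 8.8 z 130.7 F_y -3.4 F_z -2.4 t 17.8
down False fy 9.1 z 128.7 F_y -3.4 F_z -1.3 t 18.1
drag fy 43.8 z 129.0 F_y -0.8 F_z -2.0 t 19.1
drag fy 48.3 z 128.9 F_y -3.5 F_z -2.2 t 19.5
 fy 48.7 z 128.9 F_y -4.6 F_z -2.6 t 19.8
 fy 49.3 z 128.9 F_y -3.7 F_z -1.7 t 20.2
 fy 49.8 z 128.9 F_y -3.4 F_z -1.3 t 20.5
 fy 50.3 z 128.9 F_y -3.4 F_z -1.8 t 20.9
 fy 50.8 z 128.9 F_y -3.4 F_z -2.1 t 21.2
 fy 51.0 z 128.9 F_y -4.2 F_z -1.2 t 21.6
 fy 51.2 z 128.9 F_y -5.5 F_z -1.3 t 21.9
 fy 51.4 z 128.9 F_y -6.5 F_z -0.7 t 22.3
True
```

Contact came at about 50.9 mm, 37.1 mm below the first one, so the gaps are about 25.1 mm. Now slat 3, with contact expected at 13.8 mm.

Run:
```python
from h import *
manip.line_to(at(50.5,129),rate=20); st('rel')
manip.line_to(at(50.3,165),rate=80); st('up')
print(step(-56.8,13.8))
```

```text
rel fy 50.9 z 129.0 F_y -1.3 F_z -2.2 t 22.7
up fy 50.5 z 165.0 F_y -0.8 F_z -1.5 t 23.3
down False fy -40.9 z 130.7 F_y -3.9 F_z -2.7 t 24.9
down False fy -40.7 z 128.7 F_y -2.4 F_z -1.2 t 25.2
drag fy 6.1 z 129.0 F_y -2.4 F_z -1.4 t 26.5
drag fy 10.9 z 128.9 F_y -2.9 F_z -1.8 t 26.9
 fy 11.3 z 128.9 F_y -3.9 F_z -1.3 t 27.2
 fy 11.8 z 128.9 F_y -4.4 F_z -2.7 t 27.6
 fy 12.3 z 128.9 F_y -3.9 F_z -2.1 t 27.9
 fy 12.8 z 128.9 F_y -3.1 F_z -1.2 t 28.3
 fy 13.3 z 128.9 F_y -2.9 F_z -1.5 t 28.6
 fy 13.8 z 128.9 F_y -3.1 F_z -0.8 t 29.0
 fy 14.2 z 128.9 F_y -4.2 F_z -1.3 t 29.3
 fy 14.4 z 128.9 F_y -5.2 F_z -1.3 t 29.7
True
```

Contact came at 14.1 mm, so the spacings are about 37.1, 36.8 and 37.1 mm, all within 39. I lift and measure from above with the arm moved to the mat side, before placing.

Run:
```python
from h import *
manip.line_to(at(13.9,129),rate=20); st('rel')
manip.line_to(at(13.7,175),rate=80)
m=np.array([598.5,-271.3]); 
# mat yaw from its edges: y-edge dir (523.5,-227)->(654,-206) => x axis +9 deg
manip.line_to([480,-120,200],rate=200)
manip.move_to([*m,200],[np.pi,0,np.pi+.16]); st()
slats((-40,-20,0,20,40))
t=snap('top');s=snap('side')
o=np.zeros((600,800,3),np.uint8)
o[:,:400]=cv2.resize(t['color'][135:225,370-85:370+60-85],(400,600),interpolation=2) if 0 else 0
a=cv2.resize(t['color'][140:225,280:440],(800,425),interpolation=2);o[:425]=a
b=cv2.resize(s['color'][185:275,290:410],(233,175),interpolation=2);o[425:,:233]=b
cv2.imwrite('pics/f1.png',cv2.convertScaleAbs(o[:,:,::-1],alpha=1.6))
```

```text
rel fy 14.1 z 129.0 F_y -3.0 F_z -1.1 t 30.1
 fy -250.6 z 199.1 F_y 0.9 F_z -3.1 t 32.4
top -40 [(0.8, np.float64(12.0)), (36.8, np.float64(12.0)), (73.2, np.float64(12.0))]
top -20 [(1.5, np.float64(10.5)), (37.2, np.float64(9.0)), (73.8, np.float64(9.0))]
top 0 [(1.0, np.float64(12.5)), (37.5, np.float64(12.5)), (73.8, np.float64(12.0))]
top 20 [(-0.2, np.float64(12.0)), (37.2, np.float64(10.0)), (73.8, np.float64(10.0))]
top 40 [(1.2, np.float64(12.0)), (37.8, np.float64(12.0)), (74.8, np.float64(12.0))]
side -40 [(-2.2, np.float64(14.0)), (36.0, np.float64(9.5)), (74.0, np.float64(9.5))]
side -20 [(-0.8, np.float64(7.0)), (35.2, np.float64(7.0)), (72.8, np.float64(7.0))]
side 0 [(-2.8, np.float64(7.0)), (36.8, np.float64(14.0)), (70.8, np.float64(7.0))]
side 20 [(-1.2, np.float64(14.0)), (35.0, np.float64(14.5)), (72.5, np.float64(15.5))]
side 40 [(-2.0, np.float64(11.5)), (36.5, np.float64(7.5)), (74.5, np.float64(7.5))]
```

View pics/f1.png

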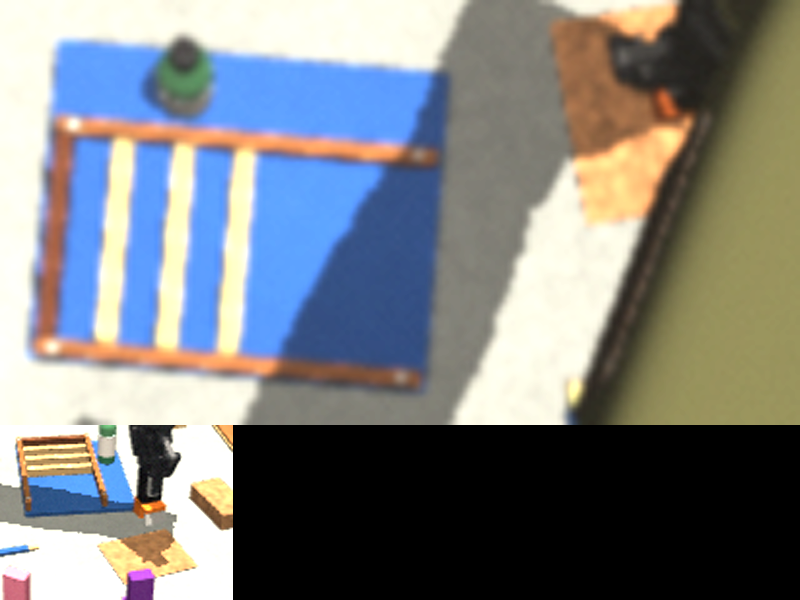

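The three gaps look even (top-view slat centres at about 73.8, 37.3 and 0.9 mm), and the gauge is over the mat. Now I place it.

Run:
```python
from h import *
m=[598.5,-271.3]
manip.line_to([*m,128],rate=80); st()
h=manip.line_to([*m,118],rate=15,force_limit=4); st(h)
jaws.move_gripper(27); jaws.move_gripper(50); st()
manip.line_to([*m,230],rate=100)
manip.move_to([420,0,300],[np.pi,0,np.pi]); st()
slats((-40,0,40)[:2])
t=snap('top');s=snap('side')
o=np.zeros((400,800,3),np.uint8)
o[:,:400]=cv2.resize(t['color'][130:190,385:445],(400,400),interpolation=2)
o[:,400:]=cv2.resize(s['color'][205:285,330:410],(400,400),interpolation=2)
cv2.imwrite('pics/f2.png',cv2.convertScaleAbs(o[:,:,::-1],alpha=1.6))
```

```text
fy -252.3 z 128.6 F_y 0.4 F_z -1.7 t 33.7
True fy -252.2 z 121.0 F_y 0.4 F_z 4.7 t 34.2
 fy -251.8 z 119.6 F_y 0.0 F_z -0.9 t 34.8
 fy 1.2 z 300.0 F_y -0.7 F_z -0.9 t 37.3
top -40 []
top 0 [(-40.2, np.float64(4.0)), (-32.5, np.float64(6.5)), (-23.2, np.float64(5.0))]
side -40 [(-2.2, np.float64(14.0))]
side 0 [(-2.8, np.float64(7.0)), (36.8, np.float64(14.0)), (70.8, np.float64(7.0))]
```

View pics/f2.png

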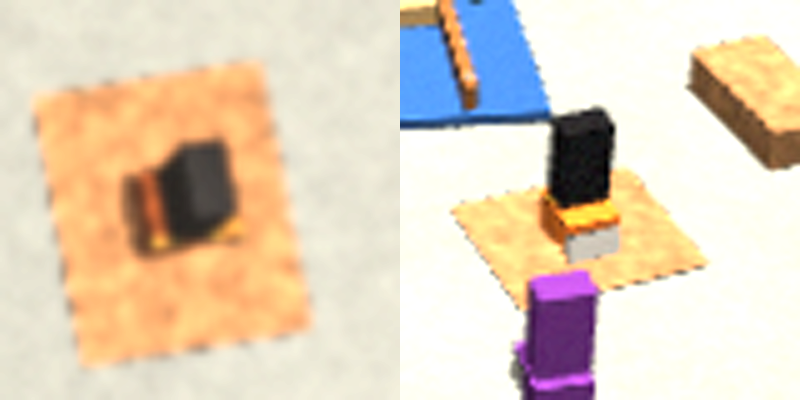

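The gauge stands upright near the mat's centre (about (180,200) in the left crop). The arm is clear and the slats are unchanged in the side view, so I hand in.

```bash
python3 -c "
from cell import workorder; print(workorder.hand_in())"
```

```text
the job is handed in; nothing more can be done
None
```

I set all three slats with the orange gauge, stood the gauge on the cork mat, released it and handed the job in at about 37 s of the 72 s allowed. No verdict is reported.

- **Gaps by contact:** I gripped the gauge by its black grip and drew slats 1, 2 and 3 in turn until the foot met the slat before. The contact positions put the centre spacings at about 37.1, 36.8 and 37.1 mm, which is gaps of about 25 mm (limits 21–27 mm).
- **Gaps by camera:** After the last slat, the top view gave slat centres at about 73.8, 37.3 and 0.9 mm, so spacings of about 36.5 mm. The side view was noisier, at about 73, 36 and −2 mm. Its last spacing, near 38 mm, disagrees with the top view by about 1.5 mm but is still within tolerance.
- **Final state:** The last picture shows the gauge upright and released near the mat's centre, with the arm well clear. In the final check the arm hid the slats from the top camera. The side view's readings were unchanged: all three slats along one line, slat 3 only along the other.
- **Bystanders:** I saw none displaced in the views I took, but I did not measure them.

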